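Clear an offcut through the chute's swing flap

TASK

Clear the wooden offcut lying on the deck of the green offcut chute. Push it sideways with your fingertips until its long side lies flush along the aluminium fence, then push it from behind, along the fence, so that its nose opens the yellow swing flap and it slides through and down into the catch box. Draw your fingers back so that the flap never touches them and hangs fully shut; the offcut is only pushed on the deck, never picked up, and everything else on the bench stays where it is.

Things in the scene. Friction and masses are not known exactly. Their poses are not given: they have to be found in the camera images.
- chute: Green sheet-metal offcut chute, fixed on the worktop at another place and yaw each time; nothing on it moves but the flap. Origin on the worktop under the middle of the feed lane, in the plane of the door panel. x axis = feed direction (away from the robot), y left, z up. All numbers below are mm in this frame.
- deck_edge (a point): Middle of the deck's free front edge, x -185, y 42.5, z 100. Open feed deck of bare steel, top at z 100, from here to the door panel and on through the doorway as a sill, from y -50 to y 135 (free left edge).
- fence (a point): Middle of the upper edge of the fence's face, x -93, y -19.5, z 114. The fence is an aluminium bar on the right of the deck, x -183 to -3, 12 thick, 14 high, parallel to the feed direction; the offcut is flush along it when its middle is at y -0.5.
- doorway (a point): Point on the deck in the doorway, on the lane's middle: x 0, y 0, z 100. Upright green door panel: x -2 to 2, y -72 to 72, top at z 159. Doorway in it: y -22 to 26, z 100 to 146. A yellow pinch-edge strip on the lintel reaches out to x -4, so fingers must stay in front of about x -10.
- sill (a point): Edge of the sill on the lane's middle, x 20, y 0, z 100. Sill (x 2 to 20) and ramp are slippery (friction 0.2). Past the edge a 42 degree ramp goes down into the box. The offcut tips over this edge and runs down by itself once its middle is past it, that is, when its tail has come past about x -40; pushing the tail to x -30 makes sure.
- flap (a joint): Yellow flap behind the doorway, 52 wide, 43 high, 3 thick, 40 g, hinged freely along its top edge at x 6, z 146; hangs by its own weight, waxed (friction 0.2). 0 rad = shut, hanging upright, 3 mm above the deck; grows as its lower edge is pushed inwards (away from the robot), stop at 1.4. Lying on the offcut it reads about 0.7, and falls shut when the offcut has gone. It cannot swing outwards.
- flap_edge (a point): Middle of the flap's lower edge, on the flap; when shut at x 6, y 2, z 103. Behind the panel and the flap lies the closed catch box: x 2 to 266, y -72 to 72, floor at z 10, clear lid, top at z 161. An extraction spigot, diameter 46, sticks out of the box's right side to y -107 at x 190, z 90.
- offcut: Offcut of pale wood lying flat on the deck, away from the fence and askew: 38 x 120 x 14 mm, 40 to 90 g, sliding on the deck with a friction of 0.5 to 0.75. Origin in the middle of its underside; its y axis runs along its 120 mm length (it points roughly along the feed direction, at most 0.3 rad askew), x across, z up.
- blank_a: Leave alone: lower of two clean wood blanks stacked on the worktop left of the chute, each 38 x 120 x 14 mm like the offcut; origin centre of underside
- blank_b: Leave alone: upper of the two stacked clean blanks; origin centre of underside
- glue_bottle: Leave alone: cream glue bottle with an orange spout, 44 x 55 x 192 mm, standing on the worktop; origin centre of underside
- clamp: Leave alone: black and yellow spring clamp lying on the worktop, 70 x 120 x 24 mm; origin centre of underside
- saw: Leave alone: back saw with green grip lying on the worktop at the left, 310 mm long, 100 mm wide, 20 mm high; origin centre of underside
- masking_roll: Leave alone: roll of buff masking tape lying flat on the worktop, diameter 94, height 25 mm; origin centre of underside
- tape_measure: Leave alone: yellow tape measure standing on the worktop at the right, 30 x 70 x 54 mm; origin centre of underside
- stamp: Leave alone: black self-inking stamp standing on the worktop at the right, 53 x 76 x 96 mm; origin centre of underside

How it is judged:
By the outcome, as a careful person would: the job done as asked, in the order asked, and still so for the second after the job is handed in, with the robot touching nothing.
It also fails if it takes over 48 s, if anything falls off the work surface, if the arm or the gripper's body presses on something with over 40 N, if the wrist force passes 120 N, or if a joint passes its speed limit or range.

ROBOT

A 6-joint arm with a two-finger parallel gripper is mounted at the origin on the work surface; the furniture and walls round the work are solid. World frame = base frame: x ahead of the robot, y to its left, z up, the work surface at z = 0. Lengths are in mm, angles in rad, forces in N, time in s.
With the tool pointing down it reaches from about 350 to 875 mm from the base axis. Payload 4.2 kg.
Tool frame: the origin (TCP) lies at the very end of the fingers, on their centre line; the grasp point (between the pads) lies 19 mm behind it; z points along the fingers, y is the line along which they close (so a half turn about z gives the same grasp; the last joint's range is limited). The gripper opens to 85 mm and grips with 20 to 120 N. Pads are 22 mm wide; open, the fingers measure 114 mm over their backs; the gripper's body (76 mm by 85 mm) begins 54 mm behind the grasp point. The pads swing forward as they close: fully open they stand 13 mm farther back than shut.
Start: joints at [-1.085, 0.385, 0.008, 0, -1.194, -0.259], TCP at [140.556, -608.969, 231.312] pointing down, gripper open.
Joint ranges: [-3.14, 3.14], [-1.21, 2.06], [-1.07, 1.41], [-3.16, 2.05], [-2.99, -0.16], [-3.1, 3.1]. Speed limits (rad/s): [2.79, 2.79, 3.14, 3.14, 3.14, 3.14].

INTERFACE

Orientations are given as a unit quaternion [x, y, z, w].
In Python, from bench import read_state, get_image, camera_model, job_done gives the robot as it stands.
- The arm moves only by the shell command python3 -m handwheel 'ROWS'. ROWS is JSON, a list of rows, each a list of 7 numbers: the shift along the tool's x, y, z in m, then the turn, a rotation vector about the tool's x, y, z in rad, then the gripper's target within -1 to 1 (fully open at 1, half-way at 0, shut at -1). In form: [[dx, dy, dz, wx, wy, wz, jaw], ...]. A call has 1 to 10 rows; each row is the pose to reach, as a shift and turn from the pose commanded when the call began, along the tool's axes at that moment; what a row does not reach only later rows make up. A row lasts 1/8 s, in which the tool goes at most 62.5 mm and 10.7 degrees, less where a joint would pass 70% of its speed; a pose out of reach is approached as far as the arm can. A call with a gripper value outside its range is refused whole. The fingers move at their own pace and stop on an object; the grip force is fixed at half the most. Time passes only in rows, so rows that repeat a pose let the fingers close. It gives the time, the measured TCP pose, the force, the opening and the grip force at its end, in the units of the state.
- read_state(): the state, without advancing time (a new reading comes with each control period).
- get_image(name): name is "side" or "top"; returns (picture, depth): 480x640x3 uint8, blue, green, red; 480x640 float32, mm along the optical axis (not along the pixel's ray), 0 where there is no reading.
- camera_model(name): a dict with "K" (3x3 intrinsics, pixels), "rvec" (rotation vector, rad) and "tvec" (3), from world to camera coordinates, as OpenCV has them. Camera axes: x right, y down, z forward; pixel columns grow to the right and rows downward; lengths in mm; the calibration is good to about 2 mm. A picture is of the moment at which its call begins. camera_model takes no time and is no camera call.
- job_done(): hands the job in; it is judged then, once.
The state is a dict: "clock": time; "joints": joint angles; "joint_vel": joint speeds; "joint_efforts": joint torques, N m; "position": TCP position; "ee_rot": TCP orientation; "contact_force": force on the tool from outside, world axes, zero at the start; "wrist_torque": the same for the moment, N m; "gripper_width": finger opening in mm; "grasp_force": force on a finger pad.
Only numpy, scipy, OpenCV 4.12 (cv2) and the standard library are available. Lean on these libraries where they do the work, as an engineer would, in place of code of your own. Each camera call takes 0.05 s, during which the arm holds its last target. There are 200 camera calls.

## Working session

There is one attempt and no reset: what is moved stays moved. The work goes in short steps, Python scripts to look and compute and a shell command to move; the robot and the scene stay as the last step left them, time stands still between calls to the robot, and variables do not carry over. Pictures are saved under pics/ and viewed, at most 10 in all, crops included, and the job is handed in when it is done.

```bash
ls; mkdir -p pics; cat > h.py <<'E'
import numpy as np, cv2
from bench import read_state, get_image, camera_model, job_done
def cam(n):
    m=camera_model(n); K=np.array(m["K"],float); R=cv2.Rodrigues(np.array(m["rvec"],float))[0]; t=np.array(m["tvec"],float).ravel()
    return K,R,t
def ray_z(n,u,v,z):
    K,R,t=cam(n); d=R.T@np.linalg.inv(K)@[u,v,1.]; c=-R.T@t
    return c+d*(z-c[2])/d[2]
def world(n,D):
    K,R,t=cam(n); v,u=np.mgrid[:480,:640]
    p=np.stack([(u-K[0,2])/K[0,0]*D,(v-K[1,2])/K[1,1]*D,D],-1)
    return (p-t)@R
E
python3 - <<'E'
from h import *
s=read_state(); print(s)
for n in("top","side"):
    im,D=get_image(n); cv2.imwrite(f"pics/{n}0.png",im); np.save(f"{n}0.npy",D); K,R,t=cam(n); print(n,K,-R.T@t,R[2])
E
```

```text
pics
{'clock': 0.0, 'joints': array([-1.08535135e+00,  3.85558858e-01,  6.60788607e-03, -4.98815009e-04,
       -1.19398416e+00, -2.58605416e-01]), 'joint_vel': array([ 7.78579378e-06,  6.09677055e-04,  5.75084944e-04,  6.38573308e-04,
       -1.26721441e-03, -1.90348310e-03]), 'joint_efforts': array([ 5.71683559e-04, -3.92293525e+01,  1.88400078e+01,  4.18622375e+00,
       -4.76882662e-03, -5.53579113e-06]), 'position': array([ 140.45057026, -608.41117267,  230.21319451]), 'ee_rot': array([-1.13085267e-01,  9.93584684e-01,  1.08051198e-03, -1.72776920e-04]), 'contact_force': array([0.51332464, 0.51706539, 0.07578094]), 'wrist_torque': array([ 0.02485846, -0.01118278,  0.00784863]), 'grasp_force': 0.0, 'gripper_width': 85.16965901242926}
top [[438.49413625   0.         325.0704052 ]
 [  0.         438.49413625 238.09494189]
 [  0.           0.           1.        ]] [ 253.60225421  -47.6641023  1184.60793228] [ 0.22499459 -0.0138319  -0.97426183]
side [[440.27955251   0.         312.88251478]
 [  0.         440.27955251 233.30441426]
 [  0.           0.           1.        ]] [ 360.45242418 -864.98682221  547.55315671] [ 0.15945534  0.86047654 -0.48389474]
```

View pics/top0.png

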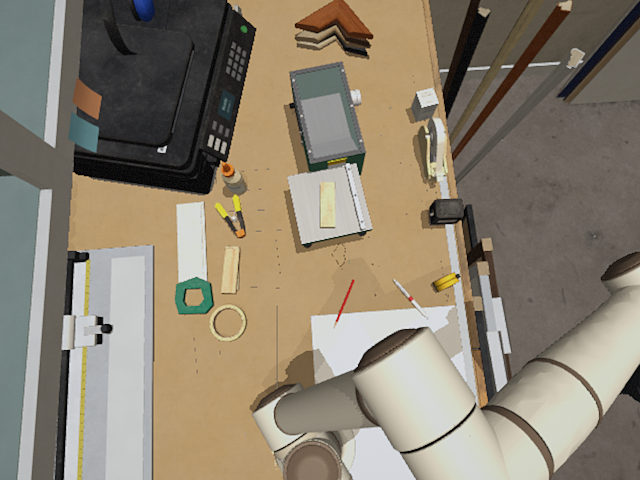

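View pics/side0.png

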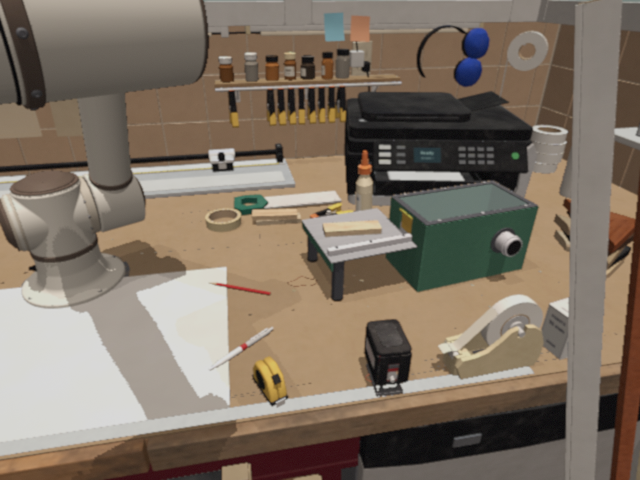

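The top view shows the deck around (330,205), the offcut at (328,205), the fence at about (357,200) and the door panel near (335,165). I'll enlarge that part.

```bash
python3 - <<'E'
from h import *
im=cv2.imread("pics/top0.png"); c=im[145:255,275:385]
cv2.imwrite("pics/crop0.png",cv2.resize(c,(594,594),interpolation=cv2.INTER_CUBIC)) # 5.4x
D=np.load("top0.npy"); P=world("top",D)
z=P[...,2]
deck=(abs(z-100)<6)&(P[...,0]>300)
deck[:150]=0;deck[260:]=0;deck[:,:270]=0;deck[:,390:]=0
print(deck.sum(), z[235,310],z[200,328],z[190,310],z[180,350],z[225,355])
off=(abs(z-114)<5); off[:150]=0;off[260:]=0;off[:,:300]=0;off[:,345:]=0
v,u=np.nonzero(off); print(off.sum(), cv2.minAreaRect(P[off][:,:2].astype(np.float32)))
print(cv2.minAreaRect(P[deck][:,:2].astype(np.float32)), np.median(z[deck]), np.median(z[off]))
E
```

```text
3965 104.98816590267445 113.58164940001633 99.93700046180693 112.56893971635887 99.39317661230652
714 ((638.6898193359375, -88.35287475585938), (221.2306671142578, 91.97020721435547), 6.666261672973633)
((628.9287719726562, -87.28074645996094), (246.22299194335938, 206.48593139648438), 8.30534839630127) 100.31882017791034 114.20177332354866
```

View pics/crop0.png

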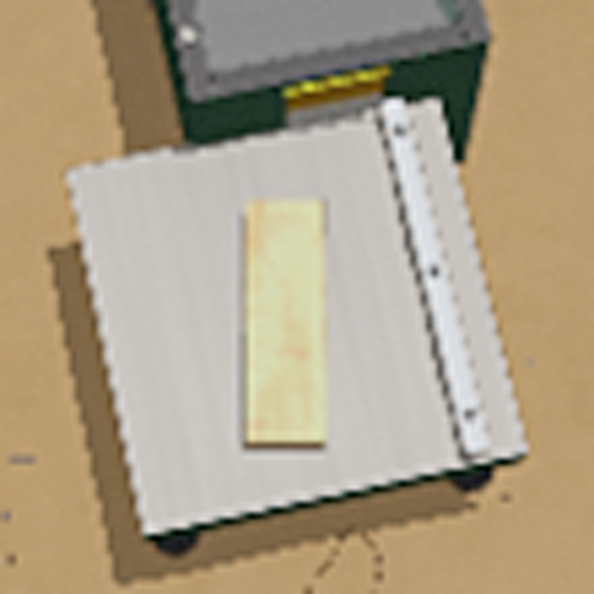

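The enlarged crop (5.4x, origin 275,145) shows:
- **Deck corners:** front-left (147,535), front-right (525,458), back-left (68,172), back-right (440,100).
- **Fence face's upper edge:** from about (467,455) to (385,108).
- **Offcut top:** (247,200), (325,200), (325,443), (247,443).

```bash
cat >> h.py <<'E'
def fit(A,B):  # world = R A + t
    a=A.mean(0);b=B.mean(0);U,_,V=np.linalg.svd((A-a).T@(B-b));R=(V.T@np.diag([1,np.linalg.det(V.T@U.T)])@U.T);return R,b-R@a
E
python3 - <<'E'
from h import *
f=lambda x,y,z: ray_z("top",275+(x+.5)/5.4-.5,145+(y+.5)/5.4-.5,z)[:2]
B=np.array([f(147,535,100),f(525,458,100),f(68,172,100),f(440,100,100),f(467,455,114),f(385,108,114)])
A=np.array([[-185,135],[-185,-50],[-2,135],[-2,-50],[-183,-19.5],[-3,-19.5]])
R,t=fit(A,B); yaw=np.arctan2(R[1,0],R[0,0]); print("chute",t,yaw); print((B-t)@R-A)
O=np.array([f(247,200,114),f(325,200,114),f(325,443,114),f(247,443,114)])
print(np.linalg.norm(O-np.roll(O,-1,0),axis=1)); print("off chute",(O-t)@R,((O-t)@R).mean(0))
# depth-based offcut
D=np.load("top0.npy"); P=world("top",D)
m=(abs(P[...,2]-114)<4); q=(P[...,:2]-t)@R; m&=(q[...,0]>-170)&(q[...,0]<-10)&(q[...,1]>0)&(q[...,1]<90)
r=cv2.minAreaRect(q[m].astype(np.float32)); print(r, cv2.boxPoints(r))
# panel/fence check by depth
m=(abs(P[...,2]-114)<4)&(q[...,0]>-170)&(q[...,0]<-10)&(q[...,1]<-10)&(q[...,1]>-45); print("fence",np.percentile(q[m][:,1],[2,50,98]))
m=(abs(P[...,2]-161)<5)&(q[...,0]>-20)&(q[...,0]<300)&(abs(q[...,1])<90); print("box",np.percentile(q[m],[1,99],axis=0))
np.savez("chute.npz",R=R,t=t)
s=read_state();from scipy.spatial.transform import Rotation as Ro
print(s["position"],Ro.from_quat(s["ee_rot"]).as_matrix().round(3))
E
```

```text
chute [ 695.63221325 -110.39398199] 0.1353051382164941
[[-0.4523489  -1.67339102]
 [-0.72949482  1.43125878]
 [ 1.62263621  0.90285844]
 [ 0.7646422   0.74456609]
 [ 1.10124675 -0.74456612]
 [-2.30668144 -0.66072617]]
[ 37.3092255  120.02645748  36.41800996 120.03585916]
off chute [[ -37.56121573   54.57212959]
 [ -45.26247681   18.06639189]
 [-162.60140421   43.32360104]
 [-155.09364554   78.95932762]] [-100.12968557   48.73036253]
((-102.63917541503906, 47.97704315185547), (36.08294677734375, 118.78439331054688), 78.20071411132812) [[-164.4656     42.461533]
 [ -48.19113    18.172043]
 [ -40.812744   53.492554]
 [-157.08722    77.78204 ]]
fence [-31.37985042 -25.0230759  -19.20302761]
box [[ -0.97263516 -68.5509587 ]
 [262.04394209  73.14257766]]
[ 140.42722391 -608.46514169  230.30884314] [[-0.974 -0.225 -0.001]
 [-0.225  0.974  0.002]
 [ 0.     0.002 -1.   ]]
```

```bash
cat >> h.py <<'E'
from scipy.spatial.transform import Rotation as Ro
def go(x,y,z,yaw=0):  # chute target mm; tool y = -chute x, tool x = -chute y
    c=np.load("chute.npz");s=read_state();T=Ro.from_quat(s["ee_rot"]);R=c["R"]
    w=np.r_[R@[x,y]+c["t"],z]; d=T.inv().apply(w-s["position"])
    Rc=np.eye(3);Rc[:2,:2]=R; G=Ro.from_matrix(Rc)*Ro.from_euler("z",yaw)*Ro.from_matrix(np.array([[0,-1,0],[-1,0,0],[0,0,-1.]]))
    q=np.r_[R.T@(s["position"][:2]-c["t"]),s["position"][2]]
    print("at",q.round(1),"shift m",(d/1000).round(4),"turn",(T.inv()*G).as_rotvec().round(4),"F",(R.T@s["contact_force"][:2]).round(1),s["contact_force"][2].round(1),"w",round(s["gripper_width"],1),"t",s["clock"])
E
python3 -c "
from h import *
go(-101,105,240)"
```

```text
at [-617.3 -418.6  230.3] shift m [-0.5619  0.4744 -0.0088] turn [ 1.7000e-03  1.4000e-03 -1.4795e+00] F [-0.7  0.3] -0.2 w 85.6 t 0.1
```

```bash
python3 -m handwheel '[[-0.056,0.047,-0.001,0,0,-0.15,0.3],[-0.112,0.095,-0.002,0,0,-0.3,0.3],[-0.168,0.142,-0.003,0,0,-0.45,0.3],[-0.225,0.19,-0.004,0,0,-0.6,0.3],[-0.28,0.237,-0.005,0,0,-0.74,0.3],[-0.337,0.285,-0.006,0,0,-0.89,0.3],[-0.393,0.332,-0.007,0,0,-1.04,0.3],[-0.45,0.38,-0.008,0,0,-1.19,0.3],[-0.506,0.427,-0.009,0,0,-1.34,0.3],[-0.562,0.474,-0.009,0.002,0.001,-1.48,0.3]]'; python3 -c "
from h import *
go(-101,105,130)"
```

```text
clock: 1.35
position: [516.0, -106.9, 239.4]
ee_rot: [0.755, -0.656, 0.001, 0.0]
contact_force: [0.4, -1.4, 0.1]
gripper_width: 55.6
grasp_force: 0.0
at [-177.5   27.7  239.4] shift m [-0.0771 -0.0769  0.1092] turn [-0.0005 -0.0019  0.0057] F [ 0.2 -1.5] 0.1 w 55.6 t 1.35
```

```bash
python3 -m handwheel '[[-0.04,-0.04,0.0,0,-0.002,0.006,0.3],[-0.077,-0.077,0.02,0,-0.002,0.006,0.3],[-0.077,-0.077,0.06,0,-0.002,0.006,0.3],[-0.077,-0.077,0.09,0,-0.002,0.006,0.3],[-0.077,-0.077,0.1,0,-0.002,0.006,0.3],[-0.077,-0.077,0.1,0,-0.002,0.006,0.3]]'; python3 - <<'E'
from h import *
go(-101,105,105)
im,D=get_image("side")
c=np.load("chute.npz");K,R,t=cam("side")
P=world("side",D); q=(P[...,:2]-c["t"])@c["R"]
m=(q[...,0]>-160)&(q[...,0]<-50)&(q[...,1]>85)&(q[...,1]<125)&(P[...,2]>105)&(P[...,2]<150)
for x in range(-155,-50,5):
    k=m&(abs(q[...,0]-x)<2.5)
    if k.sum()>3: print(x,k.sum(),P[k][:,2].min().round(1),np.percentile(q[k][:,1],[5,50]).round(1))
cv2.imwrite("pics/side1.png",cv2.resize(im[120:300,270:450],(720,720),interpolation=cv2.INTER_CUBIC))
E
```

```text
clock: 2.1
position: [581.2, -22.5, 139.2]
ee_rot: [0.752, -0.66, 0.0, 0.0]
contact_force: [-0.1, -0.1, 0.0]
gripper_width: 55.6
grasp_force: 0.0
at [-101.5  102.6  139.2] shift m [-0.0025 -0.0005  0.0342] turn [ 0.0001 -0.0002 -0.0053] F [-0.2 -0.1] 0.0 w 55.6 t 2.1
-140 5 144.9 [94.1 98.7]
-135 5 143.1 [92.5 94.4]
-75 13 142.5 [ 93.9 101.9]
-70 4 143.7 [92.1 94. ]
```

View pics/side1.png

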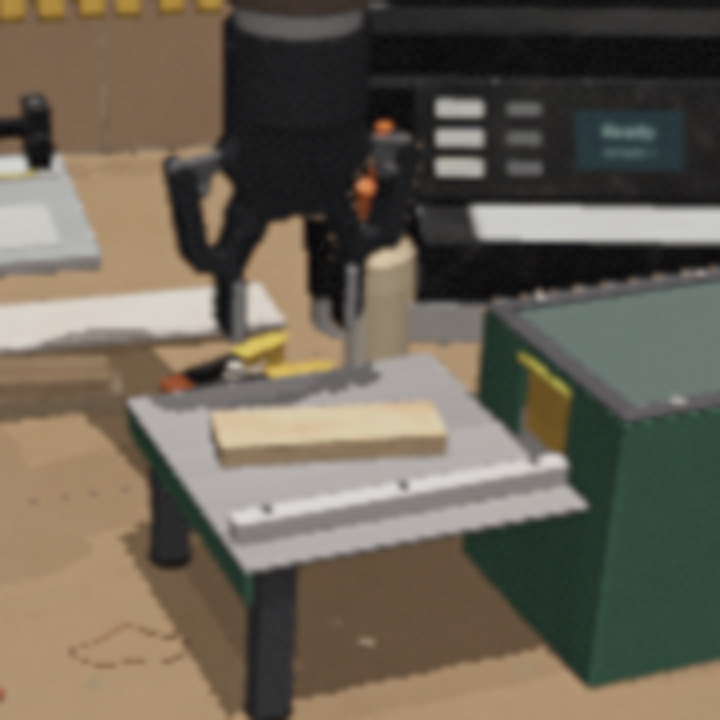

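The picture shows the gripper behind the offcut, with its tips ending at crop (236,336) and (354,364) over the deck's left part. The offcut, fence and flap are untouched.

```bash
python3 - <<'E'
from h import *
c=np.load("chute.npz");K,R,t=cam("side")
for x,y in((236,336),(354,364)):
    u,v=270+(x+.5)/4-.5,120+(y+.5)/4-.5
    d=R.T@np.linalg.inv(K)@[u,v,1.]; o=-R.T@t
    n=np.r_[c["R"][:,1],0]; k=(92+n[:2]@c["t"]-n@o)/(n@d); p=o+k*d; print((p[:2]-c["t"])@c["R"],p[2])
E
```

```text
[-136.63965799   92.        ] 150.73430896308133
[-67.30252925  92.        ] 123.52538751011895
```

```bash
python3 -m handwheel '[[-0.002,0,0.02,0,0,-0.005,0.3],[-0.002,0,0.033,0,0,-0.005,0.3],[-0.002,0,0.039,0,0,-0.005,0.3],[-0.002,0,0.039,0,0,-0.005,0.3]]'; python3 - <<'E'
from h import *
go(-101,29.5,100)
im,D=get_image("side")
cv2.imwrite("pics/side2.png",cv2.resize(im[140:270,290:420],(780,600),interpolation=cv2.INTER_CUBIC))
E
```

```text
clock: 2.65
position: [581.1, -20.4, 100.5]
ee_rot: [0.753, -0.658, 0.0, -0.0]
contact_force: [-0.3, -0.6, -0.6]
gripper_width: 55.4
grasp_force: 0.0
at [-101.3  104.6  100.5] shift m [ 0.0751 -0.0004  0.0005] turn [-0.0008 -0.0001 -0.0004] F [-0.4 -0.6] -0.6 w 55.4 t 2.65
```

View pics/side2.png

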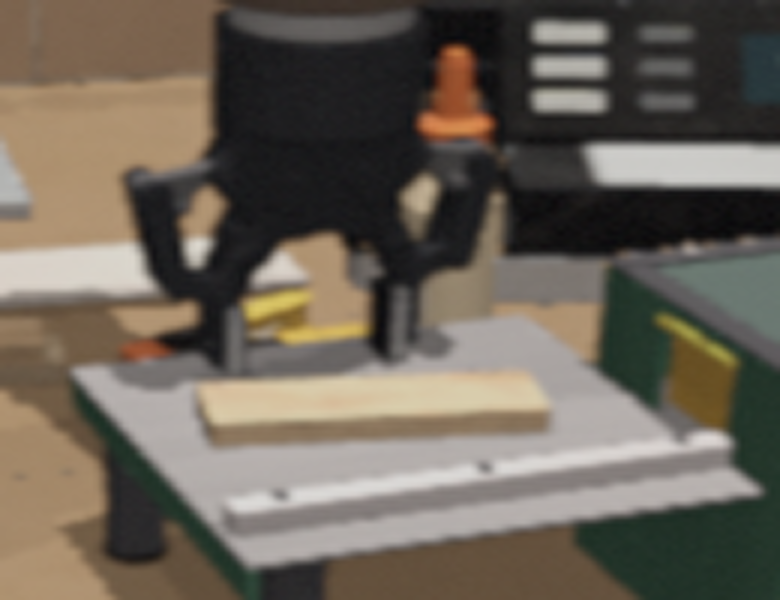

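Fingertips are at about (228,368) and (396,358) in the crop, with their shadows right beside them, so they are just above the deck left of the offcut.

```bash
python3 - <<'E'
from h import *
c=np.load("chute.npz");K,R,t=cam("side")
for x,y in((222,370),(396,360)):
    u,v=290+(x+.5)/6-.5,140+(y+.5)/4.615-.5
    d=R.T@np.linalg.inv(K)@[u,v,1.]; o=-R.T@t
    n=np.r_[c["R"][:,1],0]; k=(94+n[:2]@c["t"]-n@o)/(n@d); p=o+k*d; print((p[:2]-c["t"])@c["R"],p[2])
E
```

```text
[-139.95918804   94.        ] 111.79777071191825
[-71.63114001  94.        ] 106.07364913419156
```

```bash
python3 -m handwheel '[[0.0,0,0.003,0,0,0,0.3],[0.007,0,0.003,0,0,0,0.3],[0.014,0,0.003,0,0,0,0.3],[0.02,0,0.003,0,0,0,0.3],[0.026,0,0.003,0,0,0,0.3],[0.032,0,0.003,0,0,0,0.3],[0.038,0,0.003,0,0,0,0.3],[0.044,0,0.003,0,0,0,0.3],[0.05,0,0.003,0,0,0,0.3],[0.055,0,0.003,0,0,0,0.3]]'; cat >> h.py <<'E'
def offcut(n="top",name=None):
    im,D=get_image(n); P=world(n,D); c=np.load("chute.npz"); q=(P[...,:2]-c["t"])@c["R"]
    m=(abs(P[...,2]-114)<4)&(q[...,0]>-230)&(q[...,0]<-8)&(q[...,1]>-18)&(q[...,1]<95)
    g=cv2.cvtColor(im,cv2.COLOR_BGR2HSV); m&=(g[...,1]>50)&(g[...,2]>110)
    print(m.sum(), cv2.minAreaRect(q[m].astype(np.float32)) if m.sum()>5 else None, np.percentile(q[m],[1,99],axis=0).round(1) if m.sum()>5 else '')
    if name: cv2.imwrite(name,cv2.resize(im[145:255,275:385],(594,594),interpolation=cv2.INTER_CUBIC))
E
python3 -c "
from h import *
go(-101,29.5,97.5);offcut();offcut('side')"
```

```text
clock: 3.95
position: [588.5, -75.1, 97.3]
ee_rot: [0.753, -0.658, 0.0, -0.0]
contact_force: [-0.2, 0.2, 0.5]
gripper_width: 55.4
grasp_force: 0.2
at [-101.4   49.4   97.3] shift m [ 0.0199 -0.0004 -0.0002] turn [-0.0008  0.0001 -0.0003] F [-0.2  0.3] 0.5 w 55.4 t 3.95
205 ((-121.67025756835938, 18.729398727416992), (33.469791412353516, 70.67047119140625), 89.49295806884766) [[-156.4    2.4]
 [ -95.5   31.1]]
596 ((-96.9140396118164, 21.280805587768555), (118.8310775756836, 45.83909606933594), 0.052890028804540634) [[-155.9   -0.8]
 [ -38.7   39.9]]
```

```bash
python3 -m handwheel '[[0.005,0,0,0,0,0,0.3],[0.01,0,0,0,0,0,0.3],[0.014,0,0,0,0,0,0.3],[0.017,0,0,0,0,0,0.3],[0.017,0,0,0,0,0,0.3]]'; python3 -c "
from h import *
go(-101,29.5,97.5)"; python3 -m handwheel '[[0.001,0,0,0,0,0,0.3],[0.002,0,0,0,0,0,0.3],[0.002,0,0,0,0,0,0.3]]';  python3 -c "
from h import *
go(-101,29.5,97.5);offcut('side');offcut(name='pics/top2.png')"
```

```text
clock: 4.68
position: [590.7, -91.9, 97.4]
ee_rot: [0.753, -0.658, 0.0, -0.0]
contact_force: [-0.5, -0.2, -0.0]
gripper_width: 55.8
grasp_force: 0.0
at [-101.5   32.5   97.4] shift m [ 0.003  -0.0005 -0.0001] turn [-0.0007  0.     -0.0006] F [-0.5 -0.2] -0.0 w 55.8 t 4.675
clock: 5.05
position: [590.9, -93.6, 97.4]
ee_rot: [0.753, -0.658, 0.0, -0.0]
contact_force: [-0.2, 0.6, -0.6]
gripper_width: 55.7
grasp_force: 0.1
at [-101.5   30.8   97.4] shift m [ 0.0013 -0.0005 -0.0001] turn [-0.0006  0.0001 -0.0002] F [-0.1  0.6] -0.6 w 55.7 t 5.05
527 ((-97.42266845703125, 5.135404586791992), (44.4891242980957, 119.18595123291016), 89.24922943115234) [[-156.2  -16.1]
 [ -39.    21.1]]
208 ((-123.6318588256836, 0.09908103942871094), (35.40104675292969, 67.38128662109375), 89.20217895507812) [[-156.3  -17.3]
 [ -93.9   13.2]]
```

Nearly flush. I'll advance in 0.5–1 mm steps until the force rises.

```bash
for i in 1; do python3 -m handwheel '[[0.0005,0,0,0,0,0,0.3],[0.001,0,0,0,0,0,0.3],[0.001,0,0,0,0,0,0.3]]'; python3 -m handwheel '[[0.0005,0,0,0,0,0,0.3],[0.001,0,0,0,0,0,0.3],[0.001,0,0,0,0,0,0.3]]'; done; python3 -c "
from h import *
go(-101,29.5,97.5)"
```

```text
clock: 5.52
position: [590.7, -94.0, 97.3]
ee_rot: [0.753, -0.658, -0.0, -0.0]
contact_force: [-2.3, 4.2, 2.8]
gripper_width: 56.1
grasp_force: 2.5
clock: 5.9
position: [590.8, -94.1, 97.3]
ee_rot: [0.753, -0.657, -0.001, -0.001]
contact_force: [-2.3, 7.6, 2.7]
gripper_width: 55.7
grasp_force: 4.3
at [-101.7   30.3   97.3] shift m [ 0.0008 -0.0007 -0.0002] turn [-0.0002  0.0019  0.0005] F [-1.3  7.8] 2.7 w 55.7 t 5.9
```

Flush: the force rises to 8 N and y stalls at 30.3. Next I retract, rise, shut the jaw and move behind the tail.

```bash
python3 -m handwheel '[[-0.006,0,0,0,0,0,0.3],[-0.015,0,0,0,0,0,0.3],[-0.022,0,-0.01,0,0,0,0.3],[-0.022,0.01,-0.05,0,0,0,0],[-0.022,0.03,-0.06,0,0,0,-1],[-0.01,0.06,-0.06,0,0,0,-1],[0.01,0.08,-0.06,0,0,0,-1],[0.03,0.088,-0.06,0,0,0,-1],[0.03,0.088,-0.06,0,0,0,-1]]';  python3 -c "
from h import *
go(-188,0,105.5);offcut('side');offcut(name='pics/top3.png')"
```

```text
clock: 7.02
position: [507.9, -138.0, 158.2]
ee_rot: [0.753, -0.658, 0.001, -0.001]
contact_force: [-0.1, 0.4, -1.1]
gripper_width: -0.2
grasp_force: 0.0
at [-189.7   -2.   158.2] shift m [-0.002  -0.0016  0.0527] turn [-0.0021 -0.0004 -0.0021] F [-0.   0.4] -1.1 w -0.2 t 7.025
516 ((-96.67047119140625, 2.727327346801758), (119.54473876953125, 40.22397994995117), 0.5687575936317444) [[-155.8  -16.9]
 [ -38.7   20.6]]
0 None
```

View pics/top3.png

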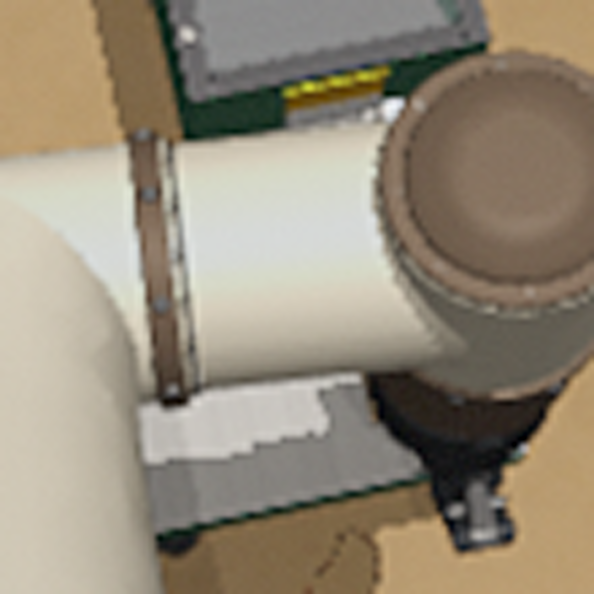

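The picture shows the arm covering the deck in the top view, with the flap shut at (335,90). The side depth gives the offcut at x -156..-39 and y -17..20, parallel to the fence. I lower behind the tail and start pushing.

```bash
python3 -m handwheel '[[-0.002,-0.001,0.02,-0.002,0,-0.002,-1],[-0.002,-0.001,0.04,-0.002,0,-0.002,-1],[-0.002,-0.001,0.052,-0.002,0,-0.002,-1],[-0.002,-0.001,0.052,-0.002,0,-0.002,-1]]';  python3 - <<'E'
from h import *
go(-160,0,105.5)
im,D=get_image("side")
cv2.imwrite("pics/side3.png",cv2.resize(im[140:270,290:420],(780,600),interpolation=cv2.INTER_CUBIC))
E
```

```text
clock: 7.62
position: [508.6, -134.7, 104.6]
ee_rot: [0.754, -0.657, -0.001, 0.001]
contact_force: [0.8, -0.6, 0.6]
gripper_width: 0.2
grasp_force: 0.0
at [-188.6    1.2  104.6] shift m [ 0.0012 -0.0286 -0.001 ] turn [0.0031 0.0002 0.0024] F [ 0.7 -0.7] 0.6 w 0.2 t 7.625
```

View pics/side3.png

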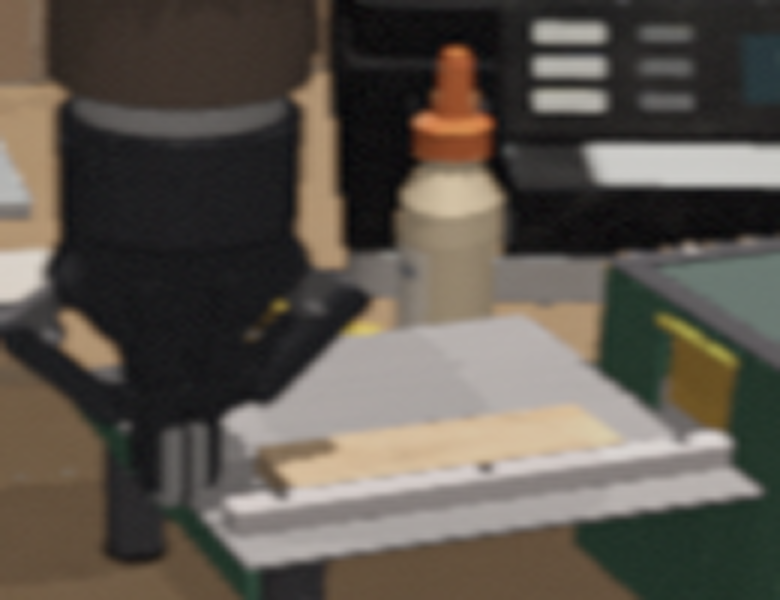

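The picture shows the shut fingertips at (190,495), behind the tail at (270,465). The offcut lies against the fence. The gripper's knuckle reaches forward to (368,300), so I check its clearance over the panel.

```bash
python3 - <<'E'
from h import *
c=np.load("chute.npz");K,R,t=cam("side")
for x,y,Y in((368,300,0),(350,320,0),(320,350,0),(280,390,0),(250,402,0),(222,480,-11),(210,490,-11),(160,505,-11),(265,470,0)):
    u,v=290+(x+.5)/6-.5,140+(y+.5)/4.615-.5
    d=R.T@np.linalg.inv(K)@[u,v,1.]; o=-R.T@t
    n=np.r_[c["R"][:,1],0]; k=(Y+n[:2]@c["t"]-n@o)/(n@d); p=o+k*d; print((x,y),((p[:2]-c["t"])@c["R"]).round(1),p[2].round(1))
E
```

```text
(368, 300) [-125.5    0. ] 187.8
(350, 320) [-131.4    0. ] 179.5
(320, 350) [-141.3    0. ] 167.2
(280, 390) [-154.6    0. ] 150.5
(250, 402) [-164.8    0. ] 146.6
(222, 480) [-178.  -11.] 117.2
(210, 490) [-182.  -11.] 113.1
(160, 505) [-199.1  -11. ] 109.0
(265, 470) [-158.9    0. ] 112.6
```

Clearance over the panel would be only a few mm at the end of the push, so I turn the gripper 90° so that the knuckles lie across the lane.

```bash
python3 -m handwheel '[[0,0.012,0,0,0,0,-1],[0.001,0.012,0,0,0,0.17,-1],[0.001,0.012,0,0,0,0.35,-1],[0.001,0.012,0,0,0,0.53,-1],[0.001,0.012,0,0,0,0.71,-1],[0.001,0.012,0,0,0,0.89,-1],[0.001,0.012,0,0,0,1.06,-1],[0.001,0.012,0,0,0,1.23,-1],[0.001,0.012,0,0,0,1.4,-1],[0.001,0.012,0,0,0,1.571,-1]]';  python3 - <<'E'
from h import *
go(-172,0.5,105,-np.pi/2)
print(read_state()["joints"])
E
```

```text
clock: 8.93
position: [496.6, -137.8, 106.1]
ee_rot: [-0.065, 0.998, 0.0, 0.0]
contact_force: [-0.1, -0.1, 1.3]
gripper_width: 0.3
grasp_force: 0.0
at [-200.9   -0.3  106.1] shift m [-0.0289  0.0009  0.0012] turn [ 0.      0.     -0.0044] F [-0.2 -0.1] 1.3 w 0.3 t 8.925
[ 4.45824322e-02  3.32429077e-01 -4.28003614e-01 -3.62502425e-05
 -8.10342861e-01 -1.48442419e+00]
```

```bash
python3 -m handwheel '[[-0.014,0.001,0.001,0,0,-0.004,-1],[-0.026,0.001,0.001,0,0,-0.004,-1],[-0.032,0.001,0.001,0,0,-0.004,-1],[-0.037,0.001,0.001,0,0,-0.004,-1],[-0.043,0.001,0.001,0,0,-0.004,-1],[-0.049,0.001,0.001,0,0,-0.004,-1],[-0.055,0.001,0.001,0,0,-0.004,-1],[-0.061,0.001,0.001,0,0,-0.004,-1]]';  python3 - <<'E'
from h import *
go(-41,0.5,105,-np.pi/2); offcut('side')
E
```

```text
clock: 9.93
position: [557.6, -128.3, 104.2]
ee_rot: [-0.07, 0.998, 0.0, -0.001]
contact_force: [-0.6, -0.4, -0.1]
gripper_width: 0.1
grasp_force: 0.3
at [-139.2    0.9  104.2] shift m [-0.0982 -0.0009 -0.001 ] turn [ 0.0002 -0.0016  0.0055] F [-0.6 -0.4] -0.1 w 0.1 t 9.925
486 ((-70.09717559814453, 1.7884578704833984), (120.28318786621094, 37.94364547729492), 0.6139037013053894) [[-127.8  -16.7]
 [ -11.9   20.3]]
```

```bash
python3 -m handwheel '[[-0.007,0,-0.001,0,0,0.005,-1],[-0.014,0,-0.001,0,0,0.005,-1],[-0.021,0,-0.001,0,0,0.005,-1],[-0.028,0,-0.001,0,0,0.005,-1],[-0.035,0,-0.001,0,0,0.005,-1],[-0.042,0,-0.001,0,0,0.005,-1],[-0.049,0,-0.001,0,0,0.005,-1]]';  python3 - <<'E'
from h import *
go(-41,0.5,105,-np.pi/2); offcut('side')
im,D=get_image("side")
cv2.imwrite("pics/side4.png",cv2.resize(im[140:270,290:420],(780,600),interpolation=cv2.INTER_CUBIC))
E
```

```text
clock: 10.85
position: [606.3, -121.4, 105.1]
ee_rot: [-0.068, 0.998, 0.0, -0.001]
contact_force: [-0.8, 0.2, 0.9]
gripper_width: -0.0
grasp_force: 0.3
at [-90.    1.2 105.1] shift m [-0.049  -0.0007  0.0001] turn [ 0.0001 -0.0013  0.0005] F [-0.8  0.3] 0.9 w -0.0 t 10.85
283 ((-44.67506790161133, 1.9756088256835938), (72.15472412109375, 38.45594787597656), 1.8674190044403076) [[-79.9 -16.3]
 [ -8.9  19.7]]
```

View pics/side4.png

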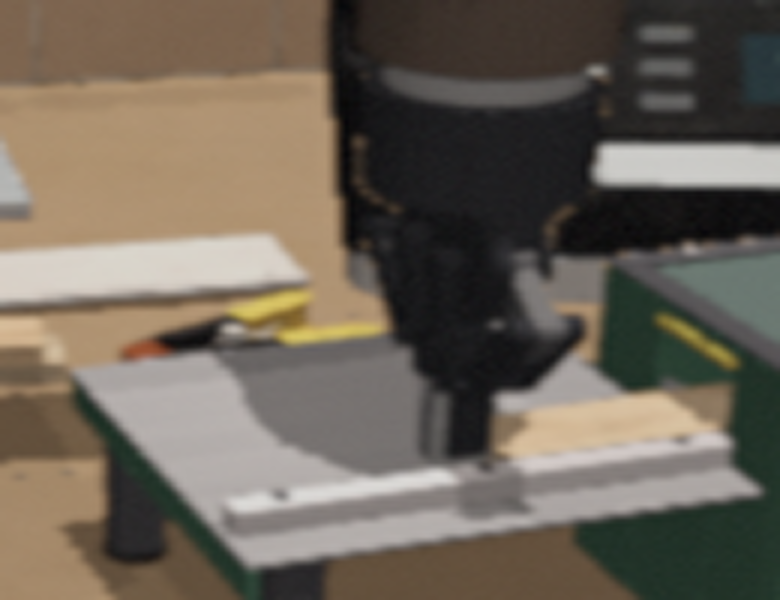

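The offcut's nose is through the doorway at (700,400), the flap is open, and the offcut still lies along the fence. I finish the push to tail x -30 and then draw back.

```bash
python3 -m handwheel '[[-0.007,0,0,0,0,0,-1],[-0.014,0,0,0,0,0,-1],[-0.021,0,0,0,0,0,-1],[-0.028,0,0,0,0,0,-1],[-0.035,0,0,0,0,0,-1],[-0.042,0,0,0,0,0,-1],[-0.047,0,0,0,0,0,-1],[-0.05,0,0,0,0,0,-1],[-0.05,0,0,0,0,0,-1]]';  python3 - <<'E'
from h import *
go(-41,0.5,105,-np.pi/2); offcut('side')
E
python3 -m handwheel '[[0.01,0,0,0,0,0,-1],[0.03,0,0,0,0,0,-1],[0.06,0,0,0,0,0,-1],[0.1,0,0,0,0,0,-1],[0.15,0,-0.02,0,0,0,-1],[0.2,0,-0.08,0,0,0,-1],[0.22,0,-0.12,0,0,0,-1],[0.22,0,-0.12,0,0,0,-1],[0.22,0,-0.12,0,0,0,-1]]'
python3 - <<'E'
from h import *
go(-41,0.5,105,-np.pi/2)
a,_=get_image("side");b,_=get_image("top")
r=lambda i:cv2.resize(i,(400,600),interpolation=cv2.INTER_CUBIC)
cv2.imwrite("pics/end.png",np.hstack([cv2.resize(a[150:300,350:550],(400,300),interpolation=cv2.INTER_CUBIC),cv2.resize(b[55:205,260:460],(400,300),interpolation=cv2.INTER_CUBIC)]))
E
```

```text
clock: 12.08
position: [655.7, -114.7, 105.1]
ee_rot: [-0.068, 0.998, -0.0, -0.0]
contact_force: [-0.6, -0.3, -0.7]
gripper_width: -0.3
grasp_force: 0.0
at [-40.2   1.1 105.1] shift m [ 0.0008 -0.0006  0.0001] turn [ 0.     -0.0009  0.0005] F [-0.7 -0.2] -0.7 w -0.3 t 12.075
1 None 
clock: 13.25
position: [436.8, -144.4, 225.3]
ee_rot: [-0.068, 0.998, 0.0, -0.0]
contact_force: [0.3, 0.1, 0.3]
gripper_width: 0.1
grasp_force: 0.0
at [-261.1    1.2  225.3] shift m [-0.2201 -0.0008  0.1201] turn [ 0.0006 -0.0007  0.0001] F [0.4 0.1] 0.3 w 0.1 t 13.25
```

View pics/end.png

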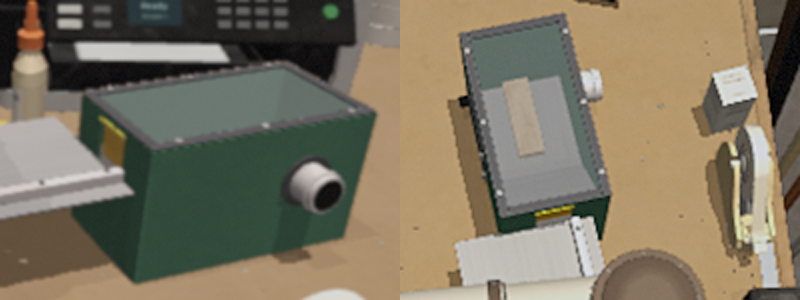

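The composite shows the flap shut in both views, at (113,140) and (553,213). The offcut is seen through the lid at (522,117), inside the box. I wait a second to check it is at rest and where it lies.

```bash
python3 -m handwheel '[[0,0,0,0,0,0,-1],[0,0,0,0,0,0,-1],[0,0,0,0,0,0,-1],[0,0,0,0,0,0,-1],[0,0,0,0,0,0,-1],[0,0,0,0,0,0,-1],[0,0,0,0,0,0,-1],[0,0,0,0,0,0,-1]]' | head -1
python3 - <<'E'
from h import *
c=np.load("chute.npz")
b,_=get_image("top"); e=cv2.imread("pics/end.png")[:,400:]
d=cv2.absdiff(cv2.resize(b[55:205,260:460],(400,300),interpolation=cv2.INTER_CUBIC),e); print(d[:230].max(), d[70:165,90:160].mean())
for x,y in((102,82),(128,78),(143,152),(120,157)):   # offcut outline in end.png, top half
    u,v=260+(x+.5)/2-.5,55+(y+.5)/2-.5
    for z in(24,60): print(z,((ray_z("top",u,v,z)[:2]-c["t"])@c["R"]).round(1),end=' ')
    print()
i0=cv2.imread("pics/top0.png"); f=cv2.absdiff(i0,b).max(2)>60; f=f[:,:300]; print("changed left px",f[:330].sum())
a,_=get_image("side"); g=cv2.absdiff(cv2.imread("pics/side0.png"),a)[130:150+150,360:560]; cv2.imwrite("pics/flap.png",cv2.resize(np.hstack([cv2.imread("pics/side0.png")[200:245,390:425],a[200:245,390:425]]),(700,450)))
E
```

```text
clock: 14.35
22 0.8453634085213032
24 [262.5  22.2] 60 [241.1  25.3] 
24 [261.  -16.5] 60 [239.6 -12.2] 
24 [140.7 -13.3] 60 [123.   -9.1] 
24 [139.9  20.7] 60 [122.2  23.8] 
changed left px 5729
```

View pics/flap.png

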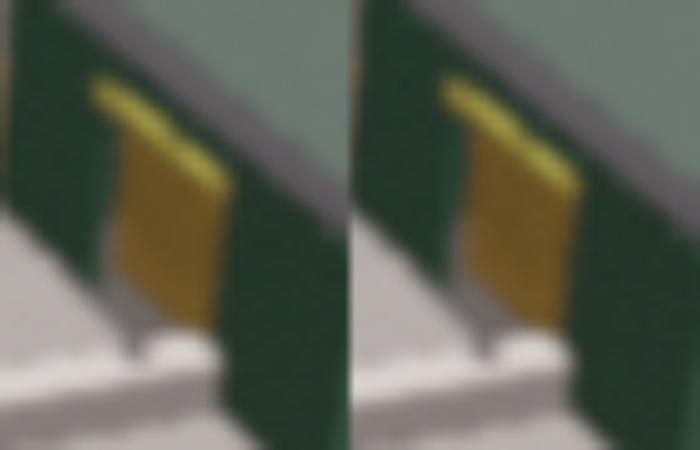

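The before and after crops of the flap are the same, so it is fully shut. With its top at z 24, the offcut measures 120 x 38 mm, lying flat on the box floor at x 140–262 and not moving. The robot touches nothing.

```bash
python3 -c "
from bench import job_done
print(job_done())"
```

```text
the job is handed in; nothing more can be done
None
```

The offcut was pushed flush to the fence and then through the flap; it now lies at rest on the catch-box floor, the flap hangs fully shut, the fingers are clear, and the job is handed in at about 14.5 s.

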